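# Find the rocking jar lid and press it home

### The job

One of the four identical wooden jar lids on the ledge is not pushed home, and it cannot be told by eye: press down lightly near the edge of the lids, one after another, until you find the one that rocks, then press that lid down on its middle until it sits fully home and firm. Only press with closed fingers or a fingertip: do not lift any lid, and leave the gourd, the straw and the other things on the ledge as they stand. Finish with the hand clear of everything.

Things in the scene. Friction and masses are not known exactly. Their poses are not given: they have to be found in the camera images.
- lid_a: one of four alike lids: flat round cap of pale wood, 86 mm across, 26 mm tall, no knob; its 16 mm skirt hides the jar's rim, so a loose lid looks like a firm one. Origin: centre of its top face; z up along its axis. Below it a white stoneware jar, 76 mm across, heavy: it does not shift. The jars differ in height: lid tops stand 114 to 122 mm above the ledge, loose or not.
- lid_b: lid like lid_a, same origin and axes. Which of the four is loose is not told: it stands in a different place each time and is found by pressing. A firm lid gives less than 1 mm when pressed with 5 N near its edge.
- lid_c: lid like lid_a, same origin and axes. Whichever lid is loose sits on its springy silicone ring 5 to 6 mm short of home: pressed with 4 to 5 N about 30 mm from its centre, on any side, it tilts 0.06 to 0.13 rad (that side dips 2 to 4 mm) and springs back level when let go.
- lid_d: lid like lid_a, same origin and axes. Whichever lid is loose, pressed on its middle with more than about 8 N, slides down 5 to 6 mm, stops hard on the jar's rim and stays there, firm and level.
- gourd: brown calabash gourd with a steel rim band, in a round steel wire holder 92 mm across; 106 mm tall in all. Origin: centre of its underside. Leave alone.
- bombilla: aluminium drinking straw with a flat strainer end, 179 mm long, 9 mm high, lying flat on the ledge. Origin: on its underside, near mid length; x along it to the strainer. Leave alone.
- saucer: blue ceramic saucer, 120 mm across, 16 mm high. Origin: centre of its underside. Leave alone.
- canister: square plastic canister, 92 by 92 mm, 105 mm tall, flip latch shut on one side; the glass bowl stands on its lid. Origin: centre of its underside. Leave alone.
- bowl: small frosted glass bowl, 84 mm across, 40 mm high, standing on the canister (its rim 145 mm above the ledge). Origin: centre of its underside. Leave alone.
- spoon: steel spoon, 131 mm long, with a round bowl, lying on the ledge. Origin: on its underside, near mid length; x along it to the bowl of the spoon. Leave alone.
- tumbler: glass tumbler, 66 mm across, 75 mm tall. Origin: centre of its underside. Leave alone.
There are look-alikes about, which are no part of the job. Leave any blue or turquoise look-alike of the part that bears lid_d alone.

How it is judged (in metres and radians):
On the way, in this order (a step that is already met when the one before it is completed fails the run):
1. the loose lid is pressed near its edge and rocks: it tilts by more than 0.04 rad (angle between any of lid_a, lid_b, lid_c, lid_d's own z axis and vertical above 0.04 rad), for 0.05 s.
2. the loose lid has gone down home: more than 4.5 mm lower than at the start (distance of any of lid_a, lid_b, lid_c, lid_d from where it was at the start of the episode above 0.0045 m), for 0.2 s.
At the end, for the whole second after the job is handed in: The lid that was loose has gone down by more than 4.5 mm of its 5.3 to 5.9 mm (a lid cannot stay raised, and the firm ones cannot go down), all four lids are level within 0.025 rad and at rest, and every other thing is within 30 mm of where it stood (distance of any of lid_a, lid_b, lid_c, lid_d from where it was at the start of the episode above 0.0045 m and angle between each of lid_a, lid_b, lid_c, lid_d's own z axis and vertical below 0.025 rad and linear speed of each of lid_a, lid_b, lid_c, lid_d below 0.005 m/s and distance of each of gourd, bombilla, saucer, canister, bowl, spoon, tumbler from where it was at the start of the episode below 0.03 m); the robot touches nothing.
It fails at once if a lid was lifted (its centre moved more than 12 mm) (distance of any of lid_a, lid_b, lid_c, lid_d from where it was at the start of the episode above 0.012 m).
It fails at once if a lid was hit or pressed with more than 60 N (contact force between the fingers and lid_a above 60 N or contact force between the fingers and lid_b above 60 N or contact force between the fingers and lid_c above 60 N or contact force between the fingers and lid_d above 60 N).
It fails at once if one of the other things was moved more than 30 mm, or lifted (distance of any of gourd, bombilla, saucer, canister, bowl, spoon, tumbler from where it was at the start of the episode above 0.03 m).
It fails at once if the gourd, saucer, canister, bowl or tumbler was tipped over (angle between gourd's own z axis and vertical above 0.6 rad or angle between saucer's own z axis and vertical above 0.3 rad or angle between any of canister, bowl's own z axis and vertical above 0.4 rad or angle between tumbler's own z axis and vertical above 0.5 rad).
It also fails if it takes over 48 s, if anything falls off the work surface, if the arm or the gripper's body presses on something with over 40 N, if the wrist force passes 120 N, or if a joint passes its speed limit or range.

### The arm

A 6-joint arm with a two-finger parallel gripper is mounted at the origin on the work surface. World frame = base frame: x ahead of the robot, y to its left, z up, the work surface at z = 0. Lengths are in m, angles in degrees, forces in N, time in s.
With the tool pointing down it reaches from about 0.4 to 0.825 m from the base axis. Payload 7 kg.
Tool frame: the origin (TCP) lies at the centre of the arm's flange, where the gripper is bolted on; the fingertips stand 178 mm ahead of it and the grasp point (between the pads) lies 159 mm ahead of it; x points along the fingers, y is the direction in which the jaws open and shut, and the axes are right-handed (so a half turn about x gives the same grasp; the last joint's range is limited). The gripper opens to 88 mm and grips with 3 to 60 N. Pads are 19 mm wide; open, the fingers measure 130 mm over their backs; the gripper's body (78 mm by 193 mm) begins 47 mm behind the grasp point.
Start: joints at [86.637, 20.546, 0.682, 0, -70.136, -16.507], TCP at [0.229, 0.635, 0.405] pointing down, gripper open.
Joint ranges: [-176.03, 176.03], [-82.01, 121.73], [-58.28, 71.71], [-173.87, 95.51], [-174.79, -0.11], [-173.66, 173.66]. Speed limits (degrees/s): [136.94, 136.94, 172.46, 180, 180, 180].

### API

Orientations are given as [roll, pitch, yaw] about the fixed x, y, z axes, in that order (R = Rz(yaw) Ry(pitch) Rx(roll)).
In Python, from plant import ctrl gives the robot as it stands. The module is installed in compiled form; this text tells all that it offers.
- The arm moves only by the shell command python3 -m inch 'ROWS'. ROWS is JSON, one flat list of numbers, 7 for each row, row after row: the shift along the tool's x, y, z in m, then the turn, a rotation vector about the tool's x, y, z in degrees, then the finger opening in m, from 0 to 0.0876. In form: [dx, dy, dz, rx, ry, rz, hand, dx, dy, dz, rx, ry, rz, hand, ...]. A call has 1 to 20 rows; each row shifts and turns the pose as measured when the row begins, along the tool's axes as they then stand; what a row does not reach is not made up. A row lasts 1/8 s, in which the tool goes at most 62.5 mm and 10.7 degrees, less where a joint would pass 70% of its speed; a pose out of reach is approached as far as the arm can. A call with a gripper value outside its range is refused whole. The fingers move at their own pace and stop on an object; the grip force is fixed at half the most. Time passes only in rows, so rows that do not move let the fingers close. It gives the time, the measured TCP pose, the force and the opening at its end, in the units of the state.
- ctrl.get_obs(): the state, without advancing time (a new reading comes with each control period).
- ctrl.snapshot(name): name is "scene" or "top"; returns a dict with "color" (480x640x3 uint8, red, green, blue), "depth" (480x640 float32, m along the optical axis (not along the pixel's ray), 0 where there is no reading), "K" (3x3 intrinsics, pixels), "position" and "attitude" of the camera in the world. Camera axes: x right, y up, looking along -z (the intrinsics and any distortion apply to the point x, -y, -z); pixel columns grow to the right and rows downward; lengths in m; the calibration is good to about 2 mm. A picture is of the moment at which its call begins.
- ctrl.close_job(): hands the job in, once; it reports no verdict.
The state is a dict: "clock": time; "joint_pos": joint angles; "qvel": joint speeds; "tau": joint torques, N m; "tool_pos": TCP position; "orientation": TCP orientation; "force": force on the tool from outside, world axes, zero at the start; "moment": the same for the moment, N m; "opening": finger opening in m.
Only numpy, scipy, OpenCV 4.12 (cv2) and the standard library are available. Lean on these libraries where they do the work, as an engineer would, in place of code of your own. Each camera call takes 0.05 s, during which the arm holds its last target.

## Working session

There is one attempt and no reset: what is moved stays moved. The work goes in short steps, Python scripts to look and compute and a shell command to move; the robot and the scene stay as the last step left them, time stands still between calls to the robot, and variables do not carry over. Pictures are saved under pics/ and viewed, and the job is handed in when it is done.

```bash
mkdir -p pics
cat > h.py <<'E'
import numpy as np, cv2
from plant import ctrl
from scipy.spatial.transform import Rotation as R
E
python3 - <<'E'
from h import *
print(ctrl.get_obs())
for n in("scene","top"):
    s=ctrl.snapshot(n); np.savez(n+'0.npz',**s)
    cv2.imwrite(f'pics/{n}0.png',s['color'][:,:,::-1]); print(n,s['K'],s['position'],s['attitude'])
E
```

```text
{'clock': 0.0, 'joint_pos': array([ 8.66374257e+01,  2.05919658e+01,  6.34233811e-01, -2.11304923e-02,
       -7.01348549e+01, -1.65069158e+01]), 'qvel': array([ 0.00038322,  0.01363503,  0.05043819,  0.08262322, -0.00367856,
       -0.02875218]), 'tau': array([ 4.28449739e-04, -5.82712626e+01,  2.93059981e+01,  6.99729100e+00,
        7.09085565e-03, -1.57884360e-04]), 'tool_pos': array([0.22934989, 0.63464036, 0.40371676]), 'orientation': array([  94.39962377,   89.90530553, -105.4770627 ]), 'force': array([ 0.34066464, -0.0696341 , -0.14866158]), 'moment': array([-0.01890383, -0.00417234,  0.00893817]), 'opening': 0.08740215326275486}
scene [[439.16238608   0.         320.53209522]
 [  0.         439.16238608 239.36855794]
 [  0.           0.           1.        ]] [1.06242702 0.40271474 0.73095141] [ 42.93374216  -0.29808096 126.96749941]
top [[537.79477628   0.         323.46895382]
 [  0.         537.79477628 239.06185007]
 [  0.           0.           1.        ]] [0.43125716 0.02771015 0.97957548] [ 1.18850830e+01  8.04811082e-02 -8.41805031e+01]
```

View pics/scene0.png

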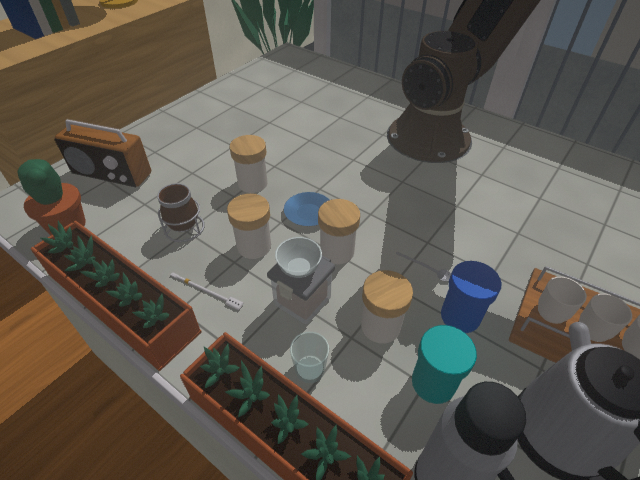

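View pics/top0.png

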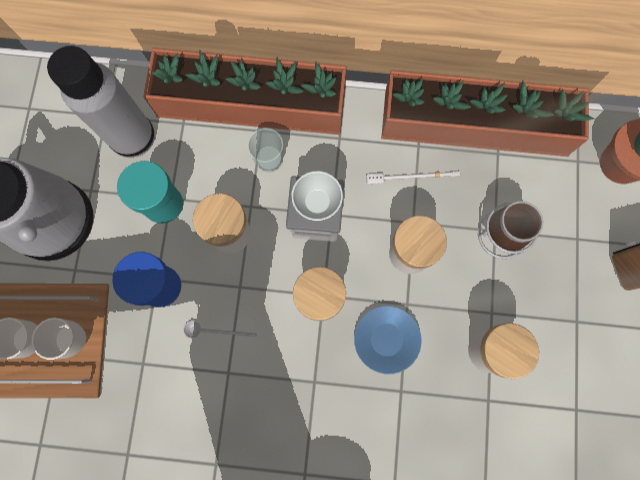

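The top view shows four pale wooden lids at (219,219), (319,293), (421,242) and (511,350). The scene view shows the same four at (387,292), (339,216), (249,210) and (248,150). The look-alikes are the turquoise jar at top (145,187) and the blue one at (140,278), both without a wooden lid. The wood tray at (50,340) and the shelf at the top edge are also wood-coloured. I choose the four round pale lids and will check them in a crop.

```bash
cat >> h.py <<'E'
def cloud(s):
    K=s['K'];d=s['depth'];v,u=np.mgrid[:480,:640]
    P=np.stack([(u-K[0,2])/K[0,0]*d,-(v-K[1,2])/K[1,1]*d,-d],-1)
    return P@R.from_euler('xyz',s['attitude'],degrees=True).as_matrix().T+s['position']
E
python3 - <<'E'
from h import *
for n,seeds in (("top",[(219,219),(319,293),(421,242),(511,350)]),("scene",[(387,292),(339,216),(249,210),(248,150)])):
    s=dict(np.load(n+'0.npz')); P=cloud(s); c=s['color']
    hsv=cv2.cvtColor(c,cv2.COLOR_RGB2HSV); m=cv2.inRange(hsv,(8,60,90),(25,255,255))
    _,lab=cv2.connectedComponents(m)
    for u,v in seeds:
        z0=np.median(P[v-4:v+5,u-4:u+5,2])
        k=(lab==lab[v,u])&(abs(P[...,2]-z0)<.005)&(s['depth']>0)
        q=P[k]; vv,uu=np.where(k)
        (cx,cy),r=cv2.minEnclosingCircle(q[:,:2].astype(np.float32))
        print(n,(u,v),'z',z0.round(4),'mean',q.mean(0).round(4),'circ',round(cx,4),round(cy,4),round(r,4),len(q))
s=dict(np.load('top0.npz'));P=cloud(s)
for nm,(u,v) in dict(bowl=(317,197),table=(450,420),gourd=(520,222),saucer=(388,340),tumb=(266,148),turq=(145,187),blue=(140,278),planter=(250,110),planter2=(490,135)).items(): print(nm,P[v,u].round(3))
t=s['color'][150:390,170:560,::-1]; cv2.imwrite('pics/crop.png',cv2.resize(t,None,fx=2,fy=2))
o=ctrl.get_obs(); print(R.from_euler('xyz',o['orientation'],degrees=True).as_matrix().round(3))
E
```

```text
top (219, 219) z 0.1202 mean [0.628  0.2229 0.1201] circ 0.6289 0.2235 0.0433 2044
top (319, 293) z 0.1192 mean [0.5223 0.0454 0.1191] circ 0.5229 0.0452 0.043 2201
top (421, 242) z 0.1219 mean [ 0.6231 -0.1093  0.122 ] circ 0.6238 -0.1098 0.0431 2112
top (511, 350) z 0.1193 mean [ 0.463 -0.263  0.119] circ 0.463 -0.2636 0.0436 2377
scene (387, 292) z 0.1202 mean [0.6322 0.2269 0.1199] circ 0.6295 0.2256 0.0438 1607
scene (339, 216) z 0.119 mean [0.5266 0.0493 0.1187] circ 0.5242 0.0477 0.0439 1010
scene (249, 210) z 0.1217 mean [ 0.6276 -0.1056  0.1215] circ 0.6261 -0.1082 0.0437 988
scene (248, 150) z 0.1186 mean [ 0.4674 -0.2589  0.1183] circ 0.4646 -0.2622 0.0451 638
bowl [0.684 0.066 0.11 ]
table [ 0.339 -0.201  0.   ]
gourd [ 0.698 -0.304  0.027]
saucer [ 0.464 -0.083  0.003]
tumb [0.8   0.177 0.01 ]
turq [0.67  0.353 0.119]
blue [0.517 0.334 0.122]
planter [0.845 0.205 0.075]
planter2 [ 0.844 -0.232  0.066]
[[-0.    -0.34  -0.94 ]
 [-0.001 -0.94   0.34 ]
 [-1.     0.001 -0.   ]]
```

View pics/crop.png

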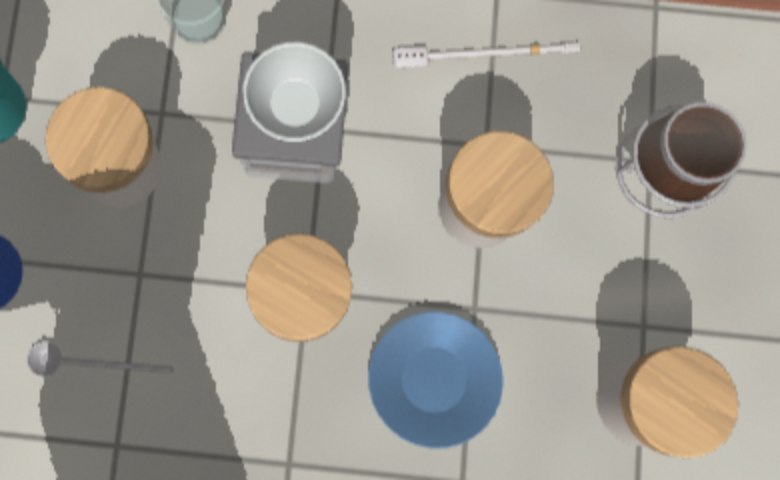

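The crop confirms four plain round wooden lids. Next I'll check obstacle heights for the travel path and the press points.

Run:
```python
from h import *
Q=np.concatenate([cloud(s)[s['depth']>0] for s in [dict(np.load(n+'0.npz')) for n in('top','scene')]])
q=Q[(Q[:,0]>.1)&(Q[:,0]<.95)&(Q[:,1]>-.4)&(Q[:,1]<.8)&(Q[:,2]<.6)]
H=np.zeros((17,24))
for p in q:
    i,j=int((p[0]-.1)/.05),int((p[1]+.4)/.05); H[i,j]=max(H[i,j],p[2])
print('cols y',[round(-.375+.05*j,2) for j in range(24)])
for i in range(17): print(round(.125+.05*i,3),(H[i]*1000).astype(int))
o=ctrl.get_obs(); M=R.from_euler('xyz',o['orientation'],degrees=True).as_matrix()
for n,p in dict(A=(.629,.224,.120),B=(.523,.046,.119),C=(.6245,-.1093,.122),D=(.4635,-.263,.119)).items():
    # edge point: centre +-0.030 along tool z
    print(n,'centre',p,'tool shift to 30mm above centre',(M.T@(np.array(p)+[0,0,.208]-o['tool_pos'])).round(4))
```

```text
cols y [-0.38, -0.33, -0.28, -0.22, -0.17, -0.12, -0.07, -0.02, 0.03, 0.08, 0.12, 0.18, 0.23, 0.28, 0.33, 0.38, 0.43, 0.48, 0.53, 0.58, 0.62, 0.68, 0.73, 0.78]
0.125 [  3   2   2   3   2   2 232 261 260 225   3   3   3   3   3   3   3   3
   3   4   0   0   0   0]
0.175 [3 3 3 3 3 3 3 3 3 3 3 4 4 5 4 5 5 4 4 5 0 0 0 0]
0.225 [4 2 3 3 5 4 6 6 5 5 5 4 6 5 5 5 5 5 5 4 3 0 0 0]
0.275 [ 5  6  5  5  5  5  6  5  4  6  5  5  5  6  7  6  6  6  5 14 12  0  0  0]
0.325 [ 6  5  5  6  5  6  5  5  6  5  5  6  5  5  6  5 56 55 57 56 14  0  0  0]
0.375 [ 5  5  4  5  6  5  5  5  5  6  5  6  5  5  5  5 86 86 85 84 64  0  0  0]
0.425 [  5 120 124 124   6  19  20  18   6   6   5  12  14  12   5   6  85  86
  86  84  81   0   0   0]
0.475 [  5 122 123 123   4  19  13  20 123 122   5  10  13 124 127 125  55  56
  57  57  17   0   0   0]
0.525 [  7   5 121 120   5  19  20  19 123 123   5   5   5 127 127 126  16  16
  89  97   6   0   0   0]
0.575 [  6   5   6   5   5 125 125   6 122 122   6 123 124 121 125 124   5 188
 198 197   4   3   0   0]
0.625 [  6  71 108  60 124 125 127   5 147 148 109 124 125 124 
[... 331 characters left out ...]
   5   5   6   5   0   0]
0.825 [ 88  89  88  90  88  88  88  88  86  89  87  88  89  88  89 211 272 270
   5   6   6   6   4   0]
0.875 [122 111 118 121 111 117 112 106  89 123 116 124 120 112 112 118  85   4
   0   3   6   6   5   0]
0.925 [113 118 123 115 121 122 118  88  88 126 115 117 121 126 112 114   4   5
   7   0   6   8   5   0]
A centre (0.629, 0.224, 0.12) tool shift to 30mm above centre [ 0.0763  0.2502 -0.5154]
B centre (0.523, 0.046, 0.119) tool shift to 30mm above centre [ 0.0776  0.4536 -0.4762]
C centre (0.6245, -0.1093, 0.122) tool shift to 30mm above centre [ 0.0748  0.5652 -0.6245]
D centre (0.4635, -0.263, 0.119) tool shift to 30mm above centre [ 0.0781  0.7645 -0.5253]
```

```bash
python3 -m inch '[0,0.028,-0.054,0,0,0,0, 0,0.028,-0.054,0,0,0,0, 0,0.028,-0.054,0,0,0,0, 0,0.028,-0.054,0,0,0,0, 0,0.028,-0.054,0,0,0,0, 0,0.028,-0.054,0,0,0,0]'
cat >> h.py <<'E'
L=dict(A=(.629,.224,.120),B=(.523,.046,.119),C=(.6245,-.1093,.122),D=(.4635,-.263,.119))
def go(n,e=0.03,hz=0.02):
    o=ctrl.get_obs(); M=R.from_euler('xyz',o['orientation'],degrees=True).as_matrix()
    t=np.array(L[n])+e*np.array([-.94,.34,0])+[0,0,.178+hz]
    M0=np.array([[0,-.3413,-.94],[0,-.94,.3413],[-1,0,0]])
    print('clock',round(o['clock'],2),'pos',o['tool_pos'].round(4),'tipz',(o['tool_pos'][2]-.178).round(4),'F',o['force'].round(2),'M',o['moment'].round(2),'shift',(M.T@(t-o['tool_pos'])).round(4),'rotfix',R.from_matrix(M.T@M0).as_rotvec(degrees=True).round(2),'open',round(o['opening'],4))
E
python3 -c "from h import *;go('A')"
```

```text
clock: 0.85
tool_pos: [0.4806, 0.3623, 0.4011]
orientation: [89.1, 89.7, -110.4]
force: [1.8, 1.8, 0.5]
opening: 0.0331
clock 0.85 pos [0.4806 0.3623 0.4011] tipz 0.2231 F [1.84 1.78 0.49] M [ 0.13 -0.16  0.02] shift [ 0.0836  0.0802 -0.156 ] rotfix [ 0.5   0.   -0.35] open 0.0331
```

```bash
python3 -m inch '[0.01,0.027,-0.052,0,0,0,0, 0.02,0.027,-0.052,0,0,0,0, 0.02,0.025,-0.05,0,0,0,0, 0,0,0,0,0,0,0, 0,0,0,0,0,0,0]'
python3 -c "from h import *;go('A')"
```

```text
clock: 1.48
tool_pos: [0.6039, 0.2286, 0.3489]
orientation: [77.2, 89.6, -122.6]
force: [-0.0, -0.8, 0.1]
opening: 0.0006
clock 1.48 pos [0.6039 0.2286 0.3489] tipz 0.1709 F [-0.04 -0.78  0.07] M [0.06 0.02 0.03] shift [ 0.0309 -0.0045  0.0047] rotfix [ 0.19  0.1  -0.44] open 0.0006
```

```bash
python3 -m inch '[0.03,-0.004,0.005,0,0,0,0, 0.005,0,0,0,0,0,0, 0,0,0,0,0,0,0]'
python3 -c "from h import *;go('A',hz=0)
s=ctrl.snapshot('scene');cv2.imwrite('pics/s1.png',cv2.resize(s['color'][150:390,250:560,::-1],None,fx=2,fy=2))"
```

```text
clock: 1.85
tool_pos: [0.5993, 0.2365, 0.3156]
orientation: [91.6, 89.7, -108.0]
force: [-0.4, -0.0, -0.1]
opening: 0.0004
clock 1.85 pos [0.5993 0.2365 0.3156] tipz 0.1376 F [-0.39 -0.01 -0.07] M [ 0.   -0.03 -0.02] shift [ 0.0176  0.0016 -0.0022] rotfix [ 0.4  -0.01 -0.31] open 0.0004
```

View pics/s1.png

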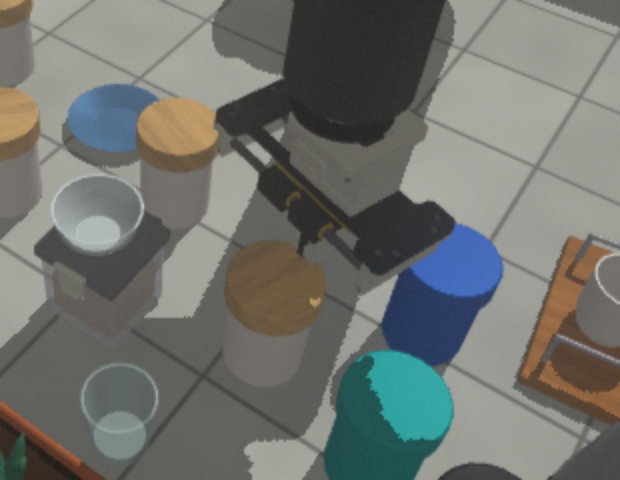

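The closed fingertips are above the base-side edge of lid A, at crop pixel (303,250), clear of its neighbours. I'll descend and probe.

```bash
python3 -m inch '[0.012,0.0015,-0.002,0,0,0,0, 0,0,0,0,0,0,0]'
for i in 1; do python3 -c "from h import *;go('A',hz=0)"; done
python3 -m inch '[0.002,0,0,0,0,0,0]'; python3 -m inch '[0.0015,0,0,0,0,0,0]'
python3 -c "from h import *;go('A',hz=0)"
```

```text
clock: 2.15
tool_pos: [0.6008, 0.2348, 0.3045]
orientation: [113.2, 89.8, -86.3]
force: [0.0, 0.2, 0.2]
opening: 0.0002
clock 2.15 pos [0.6008 0.2348 0.3045] tipz 0.1265 F [0.03 0.17 0.18] M [-0.04  0.08 -0.01] shift [ 0.0065  0.0005 -0.0002] rotfix [ 0.45 -0.08 -0.19] open 0.0002
clock: 2.28
tool_pos: [0.601, 0.2348, 0.303]
orientation: [127.7, 89.8, -71.8]
force: [1.2, -0.1, 0.7]
opening: 0.0004
clock: 2.4
tool_pos: [0.6011, 0.2347, 0.3014]
orientation: [128.3, 89.8, -71.2]
force: [0.2, -0.2, -0.9]
opening: 0.0002
clock 2.4 pos [0.6011 0.2347 0.3014] tipz 0.1234 F [ 0.15 -0.18 -0.85] M [-0.   -0.02 -0.  ] shift [0.0034 0.0005 0.0001] rotfix [ 0.44 -0.12 -0.15] open 0.0002
```

```bash
for i in 1 2 ; do python3 -m inch '[0.0015,0,0,0,0,0,0]' | egrep 'pos|force'; done
```

```text
tool_pos: [0.6011, 0.2347, 0.2999]
force: [-0.6, 0.1, 0.5]
tool_pos: [0.6012, 0.2346, 0.2984]
force: [-0.5, 0.1, 0.3]
```

```bash
python3 -m inch '[0.001,0,0,0,0,0,0]' | egrep 'pos|force'
```

```text
tool_pos: [0.6011, 0.2347, 0.2978]
force: [-4.3, 0.6, 7.5]
```

```bash
python3 -m inch '[0.0003,0,0,0,0,0,0]' | egrep 'pos|force'
```

```text
tool_pos: [0.6011, 0.2346, 0.298]
force: [-1.6, -0.1, 3.5]
```

Lid A is firm: the force rose to 7.5 N within about 0.5 mm of contact. On to B.

```bash
python3 -m inch '[-0.04,0,0,0,0,0,0]' | egrep 'pos|force'; python3 -c "from h import *;go('B',hz=0.01)"
```

```text
tool_pos: [0.6001, 0.2343, 0.3351]
force: [0.8, 0.5, 1.4]
clock 3.02 pos [0.6001 0.2343 0.3351] tipz 0.1571 F [0.8  0.53 1.41] M [ 0.08 -0.13  0.01] shift [0.0297 0.2029 0.0396] rotfix [ 0.42  0.09 -0.42] open 0.0002
```

```bash
python3 -m inch '[0,0.05,0.01,0,0,0,0, 0,0.05,0.01,0,0,0,0, 0,0.05,0.01,0,0,0,0, 0,0.045,0.009,0,0,0,0, 0,0,0,0,0,0,0, 0,0,0,0,0,0,0]' | egrep 'pos|force'; python3 -c "from h import *;go('B',hz=0.005)"
```

```text
tool_pos: [0.4963, 0.0597, 0.339]
force: [0.2, 0.4, 0.1]
clock 3.77 pos [0.4963 0.0597 0.339 ] tipz 0.161 F [0.17 0.41 0.12] M [ 0.04 -0.03 -0.01] shift [0.037  0.0037 0.0004] rotfix [ 0.49 -0.24 -0.08] open 0.0005
```

```bash
python3 -m inch '[0.025,0.003,0,0,0,0,0, 0.009,0,0,0,0,0,0, 0,0,0,0,0,0,0]' | egrep 'pos|force'; python3 -c "from h import *;go('B',hz=0.0)"
```

```text
tool_pos: [0.4972, 0.0586, 0.3046]
force: [0.2, 0.9, 0.3]
clock 4.15 pos [0.4972 0.0586 0.3046] tipz 0.1266 F [0.22 0.85 0.35] M [-0.04 -0.05 -0.03] shift [0.0076 0.0031 0.0015] rotfix [ 0.59 -0.32 -0.04] open 0.0004
```

```bash
python3 -m inch '[0.003,0,0,0,0,0,0, 0.003,0,0,0,0,0,0, 0,0,0,0,0,0,0]' | egrep 'pos|force'; python3 -m inch '[0.001,0,0,0,0,0,0]' | egrep 'pos|force'
```

```text
tool_pos: [0.4981, 0.0595, 0.2993]
force: [0.3, 0.6, -0.0]
tool_pos: [0.4982, 0.0596, 0.2985]
force: [0.4, -0.9, -0.0]
```

```bash
python3 -m inch '[0.001,0,0,0,0,0,0]' | egrep 'pos|force'
```

```text
tool_pos: [0.4982, 0.0596, 0.2976]
force: [-0.5, 0.3, 0.2]
```

```bash
python3 -m inch '[0.001,0,0,0,0,0,0]' | egrep 'pos|force'
```

```text
tool_pos: [0.4982, 0.0596, 0.2969]
force: [-3.6, 1.9, 8.3]
```

```bash
python3 -m inch '[0.0007,0,0,0,0,0,0]' | egrep 'pos|force'
```

```text
tool_pos: [0.4982, 0.0596, 0.2968]
force: [-4.2, 1.4, 10.0]
```

Lid B is firm as well (10 N at under 0.8 mm). On to C.

```bash
python3 -m inch '[-0.04,0,0,0,0,0,0, 0,0,0,0,0,0,0]' | egrep 'pos|force'; python3 -c "from h import *;go('C',hz=0.01)"
```

```text
tool_pos: [0.498, 0.0597, 0.3378]
force: [-0.2, -0.0, -0.4]
clock 5.28 pos [0.498  0.0597 0.3378] tipz 0.1598 F [-0.2  -0.03 -0.42] M [ 0.02  0.01 -0.03] shift [ 0.0288  0.1175 -0.145 ] rotfix [ 0.67 -0.44  0.04] open 0.0005
```

```bash
python3 -m inch '[0,0.029,-0.036,0,0,0,0, 0,0.029,-0.036,0,0,0,0, 0,0.029,-0.036,0,0,0,0, 0,0.029,-0.036,0,0,0,0, 0,0,0,0,0,0,0, 0,0,0,0,0,0,0]' | egrep 'pos|force'; python3 -c "from h import *;go('C',hz=0.0)"
```

```text
tool_pos: [0.598, -0.1014, 0.3362]
force: [-0.8, 0.1, -0.1]
clock 6.03 pos [ 0.598  -0.1014  0.3362] tipz 0.1582 F [-0.78  0.13 -0.11] M [0.06 0.09 0.03] shift [ 0.0362 -0.0016  0.0026] rotfix [ 0.79 -0.34  0.08] open 0.0004
```

```bash
python3 -m inch '[0.025,-0.0015,0.002,0,0,0,0, 0.006,0,0,0,0,0,0, 0.001,0,0,0,0,0,0, 0,0,0,0,0,0,0]' | egrep 'pos|force'; python3 -m inch '[0.0015,0,0,0,0,0,0]' | egrep 'pos|force';python3 -c "from h import *;go('C',hz=0.0)"
```

```text
tool_pos: [0.5962, -0.0969, 0.305]
force: [-1.0, 0.5, 0.3]
tool_pos: [0.5964, -0.0967, 0.3043]
force: [0.8, 0.4, 0.3]
clock 6.65 pos [ 0.5964 -0.0967  0.3043] tipz 0.1263 F [0.81 0.39 0.25] M [-0.04  0.04  0.03] shift [ 0.0043  0.0023 -0.0006] rotfix [ 1.01 -0.51  0.15] open 0.0006
```

```bash
python3 -m inch '[0.002,0,0,0,0,0,0, 0.001,0,0,0,0,0,0]' | egrep 'pos|force'; python3 -m inch '[0.001,0,0,0,0,0,0]' | egrep 'pos|force'
```

```text
tool_pos: [0.5966, -0.0967, 0.3018]
force: [-0.2, 0.4, -0.3]
tool_pos: [0.5966, -0.0967, 0.3008]
force: [0.2, -0.0, -0.8]
```

```bash
python3 -m inch '[0.001,0,0,0,0,0,0]' | egrep 'pos|force'
```

```text
tool_pos: [0.5966, -0.0967, 0.2998]
force: [-1.0, 1.5, 3.9]
```

```bash
python3 -m inch '[0.0008,0,0,0,0,0,0]' | egrep 'pos|force'
```

```text
tool_pos: [0.5966, -0.0967, 0.2995]
force: [-3.6, 2.1, 9.6]
```

Lid C is firm too, so D should be the loose one. I'll press it gently to confirm.

```bash
python3 -m inch '[-0.04,0,0,0,0,0,0, 0,0,0,0,0,0,0]' | egrep 'pos|force'; python3 -c "from h import *;go('D',hz=0.01)"
```

```text
tool_pos: [0.5963, -0.0967, 0.3404]
force: [-0.2, -0.0, 0.1]
clock 7.53 pos [ 0.5963 -0.0967  0.3404] tipz 0.1624 F [-0.21 -0.    0.07] M [ 0.04 -0.01  0.  ] shift [0.0319 0.2    0.102 ] rotfix [ 1.02 -0.56  0.15] open 0.0004
```

```bash
python3 -m inch '[0,0.04,0.02,-0.2,0,0,0, 0,0.04,0.02,0,0,0,0, 0,0.04,0.02,0,0,0,0, 0,0.04,0.02,0,0,0,0, 0,0.04,0.02,0,0,0,0, 0,0,0,0,0,0,0, 0,0,0,0,0,0,0]' | egrep 'pos|force'; python3 -c "from h import *;go('D',hz=0.0)"
```

```text
tool_pos: [0.432, -0.2577, 0.336]
force: [-0.5, -0.2, -0.5]
clock 8.4 pos [ 0.432  -0.2577  0.336 ] tipz 0.158 F [-0.48 -0.22 -0.46] M [-0.02  0.02 -0.02] shift [ 0.039  -0.0056 -0.0013] rotfix [ 1.24 -0.46  0.16] open 0.0005
```

```bash
python3 -m inch '[0.025,-0.005,-0.001,0,0,0,0, 0.007,0,0,0,0,0,0, 0.001,0,0,0,0,0,0, 0,0,0,0,0,0,0]' | egrep 'pos|force'; python3 -m inch '[0.0015,0,0,0,0,0,0]' | egrep 'pos|force';python3 -c "from h import *;go('D',hz=0.0)"
```

```text
tool_pos: [0.4372, -0.2519, 0.3029]
force: [-0.5, -0.2, -0.5]
tool_pos: [0.4376, -0.2519, 0.3019]
force: [0.9, 0.0, -0.1]
clock 9.03 pos [ 0.4376 -0.2519  0.3019] tipz 0.1239 F [ 0.89  0.02 -0.09] M [0.   0.09 0.02] shift [0.0049 0.0016 0.002 ] rotfix [ 1.44 -0.59  0.15] open 0.0006
```

```bash
python3 -m inch '[0.002,0.001,0.002,0,0,0,0, 0.001,0,0,0,0,0,0]' | egrep 'pos|force'; python3 -m inch '[0.001,0,0,0,0,0,0]' | egrep 'pos|force'
```

```text
tool_pos: [0.4353, -0.2523, 0.2992]
force: [0.1, -0.2, 0.4]
tool_pos: [0.4353, -0.2524, 0.2983]
force: [-0.4, 0.1, -1.5]
```

```bash
python3 -m inch '[0.001,0,0,0,0,0,0]' | egrep 'pos|force'
```

```text
tool_pos: [0.4353, -0.2524, 0.2973]
force: [0.4, 0.7, -0.3]
```

```bash
python3 -m inch '[0.0008,0,0,0,0,0,0]' | egrep 'pos|force'
```

```text
tool_pos: [0.4352, -0.2524, 0.2965]
force: [-1.4, 2.5, 2.8]
```

```bash
python3 -m inch '[0.001,0,0,0,0,0,0]' | egrep 'pos|force'
```

```text
tool_pos: [0.435, -0.2524, 0.2955]
force: [-2.9, 3.3, 5.8]
```

```bash
python3 -m inch '[0.001,0,0,0,0,0,0]' | egrep 'pos|force'
```

```text
tool_pos: [0.4348, -0.2523, 0.2947]
force: [-2.7, 2.0, 7.9]
```

It gives: about 2.5 mm of dip at 6–8 N, where the firm lids gave under 0.8 mm. I'll check the tilt with depth.

```bash
cat >> h.py <<'E'
def tilt(n,px):
    s=ctrl.snapshot(n); P=cloud(s); m=cv2.inRange(cv2.cvtColor(s['color'],cv2.COLOR_RGB2HSV),(8,60,60),(25,255,255))>0
    d=np.hypot(P[...,0]-L[px][0],P[...,1]-L[px][1])
    k=m&(d<.038)&(abs(P[...,2]-.118)<.012)
    q=P[k]; A=np.c_[q[:,:2]-L[px][:2],np.ones(len(q))]
    c=np.linalg.lstsq(A,q[:,2],rcond=None)[0]
    print(n,px,'slope',c[:2].round(3),'z',c[2].round(4),len(q)); return s
E
python3 - <<'E'
from h import *
for n in('scene','top'):
    s=tilt(n,'D')
    cv2.imwrite(f'pics/{n}2.png',s['color'][:,:,::-1])
tilt('scene','C')
go('D',hz=0)
E
```

```text
scene D slope [ 0.071 -0.022] z 0.1187 394
top D slope [0. 0.] z 0.0 0
scene C slope [-0.003 -0.002] z 0.1218 748
clock 10.05 pos [ 0.4348 -0.2523  0.2948] tipz 0.1168 F [-2.96  2.79  6.28] M [0.93 1.14 0.05] shift [-0.0022  0.0003 -0.0007] rotfix [ 1.43 -0.58  0.15] open 0.0006
```

View pics/scene2.png

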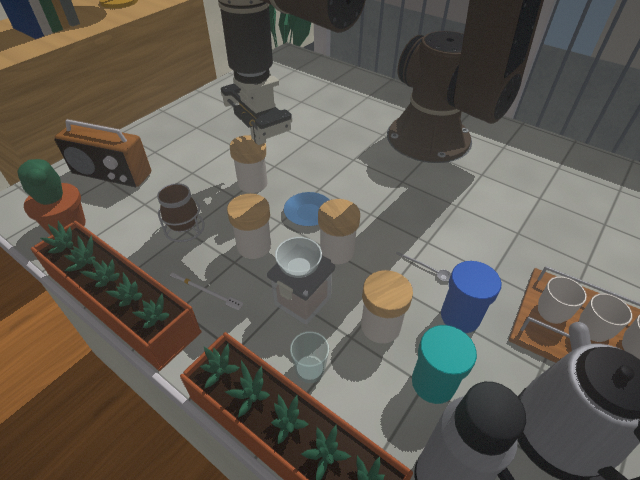

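The picture shows the fingers on the base-side edge of lid D at (255,135). Everything else stands as before. Lid D tilts 0.075 rad and lid C is level, so D is the loose one and the rocking step is met. Next I lift, move over its centre and press.

```bash
python3 -m inch '[-0.015,0,0,0,0,0,0, 0,0,0,0,0,0,0]' | egrep 'pos|force'; python3 -c "from h import *;tilt('scene','D');go('D',e=0,hz=0.005)"
```

```text
tool_pos: [0.435, -0.2523, 0.3111]
force: [0.5, -0.3, -0.5]
scene D slope [0.004 0.002] z 0.1186 448
clock 10.35 pos [ 0.4347 -0.2522  0.3103] tipz 0.1323 F [-0.71 -0.42  0.1 ] M [-0.01  0.11 -0.03] shift [ 0.0086  0.0011 -0.0307] rotfix [ 1.43 -0.57  0.16] open 0.0006
```

```bash
python3 -m inch '[0,0.001,-0.03,0,0,0,0, 0,0,0,0,0,0,0, 0,0,0,0,0,0,0]' | egrep 'pos|force'; python3 -c "from h import *;go('D',e=0,hz=0.0)"
```

```text
tool_pos: [0.4629, -0.2628, 0.3103]
force: [0.2, 0.8, -0.2]
clock 10.72 pos [ 0.4629 -0.2628  0.3103] tipz 0.1323 F [ 0.2   0.81 -0.16] M [-0.02  0.08 -0.01] shift [ 0.0133  0.0001 -0.0005] rotfix [ 1.41 -0.56  0.18] open 0.0006
```

```bash
python3 -m inch '[0.006,0,0,0,0,0,0, 0.005,0,0,0,0,0,0, 0,0,0,0,0,0,0]' | egrep 'pos|force'; python3 -m inch '[0.0015,0,0,0,0,0,0, 0.001,0,0,0,0,0,0]' | egrep 'pos|force'; python3 -m inch '[0.001,0,0,0,0,0,0]' | egrep 'pos|force'
```

```text
tool_pos: [0.4619, -0.2624, 0.2982]
force: [1.2, -0.4, -0.6]
tool_pos: [0.462, -0.2625, 0.2964]
force: [-3.0, 2.2, 7.1]
tool_pos: [0.4619, -0.2625, 0.2961]
force: [-2.0, 2.3, 7.5]
```

```bash
for i in 1 2 3; do python3 -m inch '[0.001,0,0,0,0,0,0]' | egrep 'pos|force'; done
```

```text
tool_pos: [0.4619, -0.2624, 0.2958]
force: [-2.6, 1.9, 7.4]
tool_pos: [0.4618, -0.2624, 0.2955]
force: [-3.6, 3.0, 6.9]
tool_pos: [0.4617, -0.2624, 0.2953]
force: [-3.0, 1.9, 6.2]
```

```bash
for i in 1 2 3; do python3 -m inch '[0.002,0,0,0,0,0,0]' | egrep 'pos|force'; done
```

```text
tool_pos: [0.4617, -0.2623, 0.2941]
force: [-2.6, 2.2, 7.2]
tool_pos: [0.4616, -0.2623, 0.2928]
force: [-2.3, 2.8, 7.0]
tool_pos: [0.4615, -0.2622, 0.2916]
force: [-3.2, 1.8, 7.4]
```

It's sliding down at about 7 N. I'll keep going until it stops hard.

```bash
for i in 1 2 3; do python3 -m inch '[0.002,0,0,0,0,0,0]' | egrep 'pos|force'; done; python3 -c "from h import *;tilt('scene','D')"
```

```text
tool_pos: [0.4616, -0.2622, 0.2908]
force: [-5.9, 6.5, 20.2]
tool_pos: [0.4615, -0.2621, 0.2908]
force: [-7.2, 6.9, 24.0]
tool_pos: [0.4614, -0.262, 0.2909]
force: [-7.4, 5.5, 19.8]
scene D slope [-0.009  0.008] z 0.1127 290
```

It stopped hard: 20–24 N with no further travel, 5.9 mm lower. Now I retract and check.

```bash
python3 -m inch '[-0.02,0,0,0,0,0,0, -0.04,0,0,0,0,0,0, -0.05,0,0,0,0,0,0, -0.03,0,0.03,0,0,0,0, 0,0,0.05,0,0,0,0, 0,0,0.04,0,0,0,0, 0,0,0,0,0,0,0, 0,0,0,0,0,0,0]'
python3 - <<'E'
from h import *
for k in 'ABCD': s=tilt('scene',k)
cv2.imwrite('pics/scene3.png',s['color'][:,:,::-1])
E
```

```text
clock: 13.65
tool_pos: [0.3421, -0.2228, 0.435]
orientation: [-173.8, 88.9, -12.1]
force: [0.6, -0.4, -0.3]
opening: 0.0008
scene A slope [0.003 0.003] z 0.1199 1235
scene B slope [0.003 0.   ] z 0.1189 760
scene C slope [0.001 0.004] z 0.1217 750
scene D slope [0.001 0.004] z 0.1126 462
```

View pics/scene3.png

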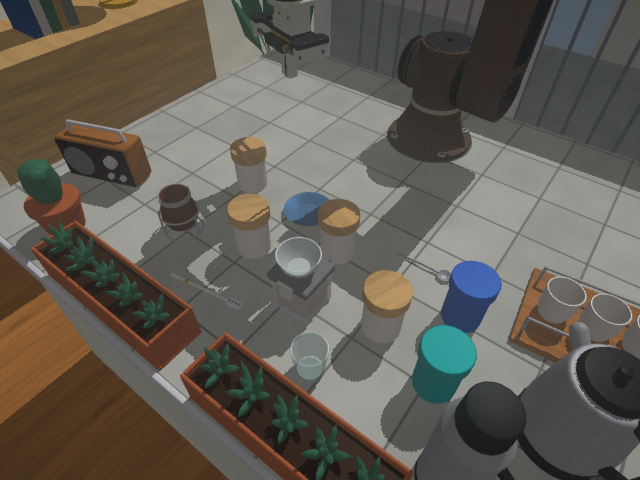

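The hand at (290,60) is clear of everything. All four lids are level, lid D at (248,150) is about 6 mm lower, and the other things haven't moved.

```bash
python3 -c "from h import *;print(ctrl.close_job())"
```

```text
the job is handed in; nothing more can be done
None
```

I found the loose lid, pressed it home and handed the job in at about 14 s of the 48 s allowed. It was the lid nearest the gourd and the saucer's far side, at about (0.463, -0.263).

- **Probing:** I pressed all four lids near the edge with closed fingers. Three were firm, giving less than 1 mm at 7.5–10 N. The fourth dipped about 2.5 mm at 6–8 N, and depth showed it tilted about 0.075 rad; it sprang back level when let go.
- **Edge force:** the probing presses went above the suggested 4–5 N, up to 10 N on the firm lids. They stayed far below the 60 N limit and moved no lid.
- **Pressing home:** pressed on its middle, the loose lid slid down at about 7 N and stopped hard at 20–24 N.
- **Last checks:** its top went from 118.6 to 112.6 mm, about 6 mm down, slightly more than the stated 5.3–5.9 mm but within camera accuracy. All four lids are level within 0.005 rad, nothing else visibly moved, and the hand is clear with the wrist force near zero.
- **Not checked:** I didn't press the lid's edge again once it was home, so "firm" rests on the hard stop. The top camera gave no tilt reading for this lid while it was being pressed, so tilt comes from the scene camera only.

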